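# Load a set of culture dishes on the plate streaker

## Robot

A 6-joint arm with a two-finger parallel gripper is mounted at the origin on the work surface. World frame = base frame: x ahead of the robot, y to its left, z up, the work surface at z = 0. Lengths are in m, angles in rad, forces in N, time in s.
With the tool pointing down it reaches from about 0.325 to 0.85 m from the base axis. Payload 15.5 kg.
Tool frame: the origin (TCP) lies on the centre line of the jaws, within the pads' length; the fingertips stand 8 mm ahead of it and the grasp point (between the pads) lies 11 mm behind it (tips_ahead is the distance from the TCP to the fingertips, in m); z points along the fingers, y is the line along which they close (so a half turn about z gives the same grasp; the last joint's range is limited). The gripper opens to 91 mm and grips with 3 to 60 N. Pads are 32 mm wide; open, the fingers measure 118 mm over their backs; the gripper's body (76 mm by 178 mm) begins 60 mm behind the grasp point.
Start: joints at [-1.212, 0.494, 1.345, -0, 1.302, -0.096], TCP at [0.275, -0.561, 0.222] pointing down, gripper open.
Joint ranges: [-2.91, 2.91], [-0.82, 2.16], [0.22, 2.67], [-1.22, 4.37], [0.12, 2.79], [-3.08, 3.08]. Speed limits (rad/s): [1.89, 1.89, 2.57, 3.01, 3.01, 3.01].

## Interface

Orientations are given as a unit quaternion [w, x, y, z].
In Python, from station import * gives the robot as it stands.
- The arm moves only by the tool drive_tool, never from a script. Its argument "targets" is a list of rows, each an object with "delta_pos": the shift along the tool's x, y, z in units of 50 mm (1.0 is 50 mm), a list of three; "rotation": the turn, a rotation vector about the tool's x, y, z in units of 5 degrees (1.0 is 5 degrees), a list of three. In form: [{"delta_pos": [tx, ty, tz], "rotation": [rx, ry, rz]}, ...]. A call has 1 to 12 rows; each row shifts and turns the commanded pose from where the row before left it, along the tool's axes as they then stand; what a row does not reach is not made up. A row lasts 1/8 s, in which the tool goes at most 62.5 mm and 10.7 degrees, less where a joint would pass 70% of its speed; a pose out of reach is approached as far as the arm can. A call is refused whole if a number of a shift passes 1 or a number of a turn 1, either way. A call with a gripper value outside its range is refused whole. "grip" is the finger opening in mm, from 0 to 91.2, set as the call begins (left out, the last holds). The fingers move at their own pace and stop on an object; the grip force is fixed at half the most. Time passes only in rows, so rows that do not move let the fingers close. It gives the time, the measured TCP pose, the force, the opening and the grip force at its end, in the units of the state.
- sense(): the state, without advancing time (a new reading comes with each control period).
- read_camera(name): name is "side" or "top" or "wrist"; returns the picture (480x640x3 uint8, red, green, blue); there is no depth.
- calibration(name): a dict with "K" (3x3 intrinsics, pixels), "rvec" (rotation vector, rad) and "tvec" (3), from world to camera coordinates, as OpenCV has them; the wrist camera has in their place "mount" (4x4, takes a point from camera to tool coordinates, whose origin is the TCP and whose axes are the flange's). Camera axes: x right, y down, z forward; pixel columns grow to the right and rows downward; lengths in m; the calibration is good to about 2 mm. A picture is of the moment at which its call begins: read the wrist's pose just before it. calibration takes no time and is no camera call.
- close_job(): hands the job in; it is judged then, once.
The state is a dict: "t": time; "joint_pos": joint angles; "joint_velocities": joint speeds; "tau": joint torques, N m; "tcp_pos": TCP position; "ee_rot": TCP orientation; "contact_force": force on the tool from outside, world axes, zero at the start; "wrist_torque": the same for the moment, N m; "opening": finger opening in m; "grasp_force": force on a finger pad.
Only numpy, scipy, OpenCV 4.12 (cv2) and the standard library are available. Lean on these libraries where they do the work, as an engineer would, in place of code of your own. Each camera call takes 0.05 s, during which the arm holds its last target. There are 200 camera calls.

## Task

Load the plate streaker with this specimen's set of four culture dishes: turn the turntable so that the seat with the blue pad stands at the red pointer, and stack the dishes in that seat, yellow at the bottom, then white, then green, and red on top, squarely one on another. The machine takes the top dish first, so the blood agar is streaked first. Keep the dishes level, and do not push or knock over the tube rack or the dropper bottle.

Things in the scene. Friction and masses are not known exactly. Their poses are not given: they have to be found in the camera images.
- dish_yellow: closed round culture dish with a clear rigid lid (lid and base stay together), filled with amber-yellow (Sabouraud) agar, 60 mm across, 15 mm high, about 35 g, lying flat on the bench at the start; origin at the centre of its underside, z up through the lid. Grip it across its 60 mm side wall from above; dishes stack flat on one another, 15 mm each
- dish_white: closed round culture dish with a clear rigid lid (lid and base stay together), filled with milky white (chromogenic) agar, 60 mm across, 15 mm high, about 35 g, lying flat on the bench at the start; origin at the centre of its underside, z up through the lid. Grip it across its 60 mm side wall from above; dishes stack flat on one another, 15 mm each
- dish_green: closed round culture dish with a clear rigid lid (lid and base stay together), filled with green (CLED) agar, 60 mm across, 15 mm high, about 35 g, lying flat on the bench at the start; origin at the centre of its underside, z up through the lid. Grip it across its 60 mm side wall from above; dishes stack flat on one another, 15 mm each
- dish_red: closed round culture dish with a clear rigid lid (lid and base stay together), filled with dark red (blood) agar, 60 mm across, 15 mm high, about 35 g, lying flat on the bench at the start; origin at the centre of its underside, z up through the lid. Grip it across its 60 mm side wall from above; dishes stack flat on one another, 15 mm each
- seat_blue (a point): seat with the blue pad on the plate streaker's olive-green turntable (its three other empty seats have black, grey, orange pads): flat pad 77 mm across inside a rim 3 mm high (inside 78 mm, outside 84 mm across). Origin: centre of the pad's surface, where a dish's underside stands, 48 mm above the bench, 85 mm from the turntable's axis; x axis points to that axis, z up
- pointer (a point): the streaker's fixed pick-up point, marked by a small red arrow on the cream plinth beside the turntable, on the robot's side. Origin: not the arrow but the point where the seat's centre must stand, 41 mm in from the arrow's tip, 85 mm from the turntable's axis, 48 mm above the bench; x axis points to that axis. A parked transfer arm, 195 mm high, stands on the left, 172 mm from the axis
- carousel (a joint): angle of the turntable about its upright axis, rad, growing counter-clockwise seen from above; 0 with the blue seat at the pointer, 0.55 to 1.45 at the start. Turns both ways against light friction (0.06 N m) and stays where left. Disc 256 mm across, top 47 mm above the bench, on a plinth 35 mm high; control housing 127 mm high on the far side, 147 mm from the axis
- turn_grip (a point): grip point of the turntable, on its axis, 92 mm above the bench: black upright bar 40 mm long, 12 mm thick, top 103 mm above the bench, on a boss 44 mm across that ends 67 mm above the bench. The bar's length is this point's x axis, the line through the blue seat (seat on the -x side, by a white dot); pinch its 12 mm along y and turn about the vertical
- tube_rack: blue rack 150 x 56 mm, 78 mm high, with ten capped blood tubes standing in it, 0.5 kg; origin under its centre, x along its length. To be left alone
- dropper: small amber dropper bottle with a black cap, 26 mm across, 55 mm high, 40 g, standing on the bench among the dishes; origin under its centre. To be left alone
There are look-alikes about, which are no part of the job. Leave any purple look-alike of the dish_white alone.

How it is judged:
At the end, for the whole second after the job is handed in: Blue seat within 14 mm of the pick-up point, turntable still; in it, bottom to top, yellow, white, green, red, each within 4 mm of its height in the stack (15 mm a dish), 12 mm of the seat's centre, 10 mm of the dish below, level within 0.08 rad, at rest (horizontal distance between seat_blue and pointer below 0.014 m and horizontal distance between each of dish_yellow, dish_white, dish_green, dish_red and seat_blue below 0.012 m and z of dish_yellow in the frame of seat_blue between -0.004 and 0.004 m and angle between each of dish_yellow, dish_white, dish_green, dish_red's own z axis and vertical below 0.08 rad and linear speed of each of dish_yellow, dish_white, dish_green, dish_red below 0.02 m/s and z of dish_white in the frame of seat_blue between 0.011 and 0.019 m and horizontal distance between dish_white and dish_yellow below 0.01 m and z of dish_green in the frame of seat_blue between 0.026 and 0.034 m and horizontal distance between dish_green and dish_white below 0.01 m and z of dish_red in the frame of seat_blue between 0.041 and 0.049 m and horizontal distance between dish_red and dish_green below 0.01 m and velocity of joint carousel between -0.05 and 0.05 rad/s); the robot touches nothing.
It fails at once if a dish is tipped by more than 0.6 rad (angle between any of dish_yellow, dish_white, dish_green, dish_red's own z axis and vertical above 0.6 rad).
It fails at once if the tube rack or the dropper bottle is pushed more than 20 mm or tipped (distance of any of tube_rack, dropper from where it was at the start of the episode above 0.02 m or angle between any of tube_rack, dropper's own z axis and vertical above 0.4 rad).
It also fails if it takes over 120 s, if anything falls off the work surface, if the arm or the gripper's body presses on something with over 40 N, if the wrist force passes 120 N, or if a joint passes its speed limit or range.

## Working session

There is one attempt and no reset: what is moved stays moved. The work goes in short steps, Python scripts to look and compute and a tool call to move; the robot and the scene stay as the last step left them, time stands still between calls to the robot, and variables do not carry over. Pictures are saved under pics/ and viewed, at most 14 in all, crops included, and the job is handed in when it is done.

Besides the shell and the picture viewer there is one more tool, called after ">>>" as name(argument=value, ...), one argument or row to a line, values as JSON. drive_tool: Moves the arm, as the interface text tells. Its arguments: {"type":"object","properties":{"targets":{"type":"array","items":{"type":"object","properties":{"delta_pos":{"type":"array","items":{"type":"number"}},"rotation":{"type":"array","items":{"type":"number"}}}}},"grip":{"type":"number"}},"required":["targets"]}

```bash
mkdir -p pics; ls
python3 - <<'E'
from station import *
import cv2
s=sense();print(s)
for n in("top","side"):
    cv2.imwrite(f"pics/{n}0.png",read_camera(n)[:,:,::-1]);print(n,calibration(n))
print(calibration("wrist"))
E
```

```text
pics
{'t': 0.0, 'joint_pos': array([-1.21152556e+00,  4.94190400e-01,  1.34614655e+00,  2.14658967e-06,
        1.30249612e+00, -9.54983999e-02]), 'joint_velocities': array([ 0.00034455,  0.00128266,  0.00103967, -0.00052841, -0.00126804,
       -0.00170622]), 'tau': array([-8.76584454e-04, -8.78823280e+01, -3.81849718e+01,  7.08555942e-02,
        5.33420511e-02, -2.41660473e-04]), 'tcp_pos': array([ 0.274405  , -0.5611182 ,  0.22132855]), 'ee_rot': array([-6.14957217e-04,  9.74259197e-01,  2.25429883e-01, -8.05341144e-05]), 'contact_force': array([-0.16697903, -0.62632276,  0.14540362]), 'wrist_torque': array([ 0.04270834, -0.004544  ,  0.02045431]), 'grasp_force': 0.0, 'opening': 0.09103427888871629}
top {'K': array([[489.32856181,   0.        , 313.83119268],
       [  0.        , 489.32856181, 233.92878512],
       [  0.        ,   0.        ,   1.        ]]), 'rvec': array([ 2.12757747, -2.12826643,  0.19577548]), 'tvec': array([-0.1272423 ,  0.55832485,  0.90552492])}
side {'K': array([[613.60760563,   0.        , 316.19096662],
       [  0.        , 613.60760563, 235.69193299],
       [  0.        ,   0.        ,   1.        ]]), 'rvec': array([ 2.22732004, -0.1047623 ,  0.0599763 ]), 'tvec': array([-0.55597694,  0.01045084,  1.20722596])}
{'K': array([[370.97686366,   0.        , 319.06578076],
       [  0.        , 370.97686366, 237.86139125],
       [  0.        ,   0.        ,   1.        ]]), 'mount': array([[ 1.68568175e-04, -9.71945806e-01, -2.35204849e-01,
         6.58464639e-02],
       [ 9.99999777e-01,  1.18648485e-05,  6.67656934e-04,
         1.69577129e-04],
       [-6.46135687e-04, -2.35204909e-01,  9.71945592e-01,
        -1.62669161e-01],
       [ 0.00000000e+00,  0.00000000e+00,  0.00000000e+00,
         1.00000000e+00]])}
```

View pics/top0.png

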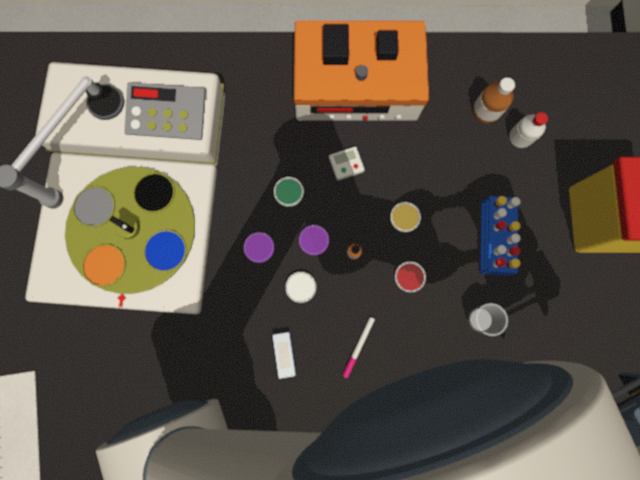

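View pics/side0.png

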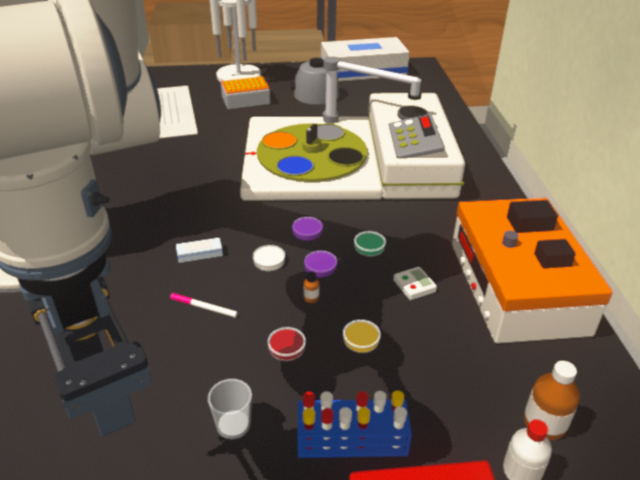

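The top view shows yellow (405,216), red (410,277), white (301,287), green (288,191), the dropper (354,251), the blue pad (165,251), the arrow (122,300), and the knob near (121,226). Next I'll measure these.

```bash
cat > h.py <<'E'
from station import *
import cv2, numpy as np
from scipy.spatial.transform import Rotation as R
def cam(n,s=None):
    c=calibration(n)
    if n!="wrist":
        Rm=cv2.Rodrigues(c["rvec"])[0]; return c["K"],Rm.T,-Rm.T@c["tvec"]
    q=s["ee_rot"];Rt=R.from_quat([q[1],q[2],q[3],q[0]]).as_matrix();M=c["mount"]
    return c["K"],Rt@M[:3,:3],s["tcp_pos"]+Rt@M[:3,3]
def ray(C,uv,z):
    K,Rw,o=C; d=Rw@np.linalg.inv(K)@np.array([uv[0],uv[1],1.]); return o+d*(z-o[2])/d[2]
def proj(C,p):
    K,Rw,o=C; v=K@(Rw.T@(np.array(p)-o)); return v[:2]/v[2]
def blobs(img,lo,hi,amin=100):
    h=cv2.cvtColor(img,cv2.COLOR_RGB2HSV)
    m=cv2.inRange(h,np.array(lo),np.array(hi)); m=cv2.morphologyEx(m,cv2.MORPH_OPEN,np.ones((3,3)))
    cs=[cv2.convexHull(c) for c in cv2.findContours(m,cv2.RETR_EXTERNAL,cv2.CHAIN_APPROX_NONE)[0]]
    return sorted([c for c in cs if cv2.contourArea(c)>amin],key=cv2.contourArea,reverse=True)
def cen(c):
    m=cv2.moments(c);return np.array([m["m10"]/m["m00"],m["m01"]/m["m00"]])
def yaw(s):
    q=s["ee_rot"];Rt=R.from_quat([q[1],q[2],q[3],q[0]]).as_matrix();return np.degrees(np.arctan2(Rt[1,1],Rt[0,1])),Rt
E
python3 - <<'E'
from h import *
print("yaw(tool y)",yaw(sense())[0],yaw(sense())[1].round(3))
col={"yellow":((18,90,90),(28,255,255),.012),"red":((0,120,60),(6,255,255),.012),"red2":((172,120,60),(180,255,255),.012),"white":((0,0,150),(180,50,255),.012),"green":((65,90,40),(90,255,255),.012),"blue":((108,150,60),(125,255,255),.048),"orange":((8,180,120),(16,255,255),.048),"olive":((24,100,60),(35,255,255),.047),"purple":((130,80,60),(160,255,255),.012)}
for n in("top","side"):
    im=cv2.imread(f"pics/{n}0.png")[:,:,::-1].copy();C=cam(n);print(n,C[2].round(3))
    for k,(lo,hi,z) in col.items():
        for c in blobs(im,lo,hi,60)[:6]:
            u=cen(c);p=ray(C,u,z)
            if .2<p[0]<1.2 and abs(p[1])<.7:
                r=[np.linalg.norm(ray(C,q[0],z)-p) for q in c]
                print(k,u.round(0),p.round(4),"r %.4f %.4f"%(min(r),max(r)))
E
```

```text
yaw(tool y) -63.94296307625442 [[ 0.898  0.439 -0.   ]
 [ 0.439 -0.898  0.001]
 [ 0.    -0.001 -1.   ]]
top [ 0.386 -0.125  0.992]
yellow [405. 216.] [ 0.6017 -0.3148  0.012 ] r 0.0256 0.0266
yellow [515. 263.] [ 0.5058 -0.532   0.012 ] r 0.0081 0.0114
yellow [515. 226.] [ 0.5818 -0.5377  0.012 ] r 0.0087 0.0117
red [410. 276.] [ 0.4787 -0.3195  0.012 ] r 0.0234 0.0262
red [145.  93.] [0.8735 0.2344 0.012 ] r 0.0106 0.0288
red [334. 110.] [ 0.8353 -0.1717  0.012 ] r 0.0356 0.0377
red [541. 118.] [ 0.8158 -0.6113  0.012 ] r 0.0131 0.0190
white [123. 234.] [0.5659 0.2612 0.012 ] r 0.1760 0.2307
white [118. 117.] [0.8172 0.2878 0.012 ] r 0.1162 0.2394
white [293.  15.] [ 1.0586 -0.0818  0.012 ] r 0.6319 0.6550
green [288. 191.] [ 0.6556 -0.0749  0.012 ] r 0.0242 0.0252
blue [495. 241.] [ 0.5453 -0.4829  0.048 ] r 0.0335 0.0904
blue [164. 250.] [0.5264 0.1635 0.048 ] r 0.0365 0.0374
blue [512. 215.] [ 0.5971 -0.5181  0.048 ] r 0.0116 0.0183
orange [360.  63.] [ 0.9218 -0.2251  0.048 ] r 0.0986 0.1657
orange [103. 265.] [0.4979 0.2805 0.048 ] r 0.0373 0.0385
olive [130. 230.] [0.5675 0.23
[... 1196 characters left out ...]
.] [ 0.5549 -0.5164  0.048 ] r 0.0523 0.0837
blue [295. 165.] [0.5267 0.1642 0.048 ] r 0.0339 0.0364
orange [530. 256.] [ 0.9269 -0.1866  0.048 ] r 0.1092 0.1954
orange [554. 395.] [ 0.8472 -0.4872  0.048 ] r 0.0278 0.0369
orange [279. 139.] [0.4976 0.2818 0.048 ] r 0.0335 0.0381
orange [310. 285.] [ 0.5261 -0.2284  0.048 ] r 0.0096 0.0142
olive [312. 152.] [0.5688 0.2158 0.047 ] r 0.1186 0.1418
olive [398. 397.] [ 0.6272 -0.4705  0.047 ] r 0.0060 0.0101
olive [308. 416.] [ 0.5001 -0.49    0.047 ] r 0.0059 0.0103
olive [364. 415.] [ 0.575  -0.4951  0.047 ] r 0.0052 0.0103
purple [320. 264.] [ 0.5532 -0.133   0.012 ] r 0.0305 0.0376
purple [307. 229.] [ 0.5378 -0.023   0.012 ] r 0.0309 0.0392
```

Run:
```python
from h import *
sub=lambda im,u0,u1,v0,v1:(np.pad(im[v0:v1,u0:u1],((v0,480-v1),(u0,640-u1),(0,0))))
T=cv2.imread("pics/top0.png")[:,:,::-1].copy();S=cv2.imread("pics/side0.png")[:,:,::-1].copy()
CT,CS=cam("top"),cam("side")
for n,im,C,box in(("white",T,CT,(275,330,262,315)),("white",S,CS,(245,292,240,275))):
    c=blobs(sub(im,*box),(0,0,120),(180,70,255))[0];u=cen(c);print(n,u,ray(C,u,.013).round(4),[np.ptp([ray(C,q[0],.013)[i] for q in c]).round(4) for i in(0,1)])
ax=np.array([.5704,.2369])
for n,im,C,box in(("arrow",T,CT,(105,140,285,312)),("arrow",S,CS,(238,262,145,162))):
    c=blobs(sub(im,*box),(0,140,80),(10,255,255),3)+blobs(sub(im,*box),(170,140,80),(180,255,255),3)
    for k in c:
        P=np.array([ray(C,q[0],.036)[:2] for q in k]);d=np.linalg.norm(P-ax,axis=1);p=ray(C,cen(k),.036)[:2]
        print(n,cen(k),p.round(4),"dist",d.min().round(4),d.max().round(4),"dir",np.degrees(np.arctan2(*(p-ax)[::-1])))
for n,im,C,box in(("grey",T,CT,(70,118,182,230)),):
    c=blobs(sub(im,*box),(0,0,60),(180,50,200))[0];print(n,cen(c),ray(C,cen(c),.048))
print("post",ray(CT,(52,200),.04),ray(CT,(8,178),.195),ray(CT,(95,88),.195),"dropper",ray(CT,(354,249),.055),"rack cap",ray(CT,(500,265),.1))
cv2.imwrite("pics/c1.png",cv2.resize(T[140:320,10:230,::-1],None,fx=3.3,fy=3.3,interpolation=cv2.INTER_CUBIC))
```

```text
white [300.45119705 286.95050645] [ 0.4578 -0.1008  0.013 ] [np.float64(0.0596), np.float64(0.0579)]
white [268.43478261 257.2143402 ] [ 0.458  -0.1069  0.013 ] [np.float64(0.0591), np.float64(0.0746)]
arrow [121.06349206 297.9047619 ] [0.4351 0.2459] dist 0.1299 0.1417 dir 176.17521520655822
grey [ 93.40796935 206.09425287] [0.614808   0.30860955 0.048     ]
post [0.62925545 0.3959752  0.04      ] [0.62788574 0.38891217 0.195     ] [0.79125495 0.25533497 0.195     ] dropper [ 0.52785935 -0.20512658  0.055     ] rack cap [ 0.49137054 -0.46844681  0.1       ]
```

View pics/c1.png

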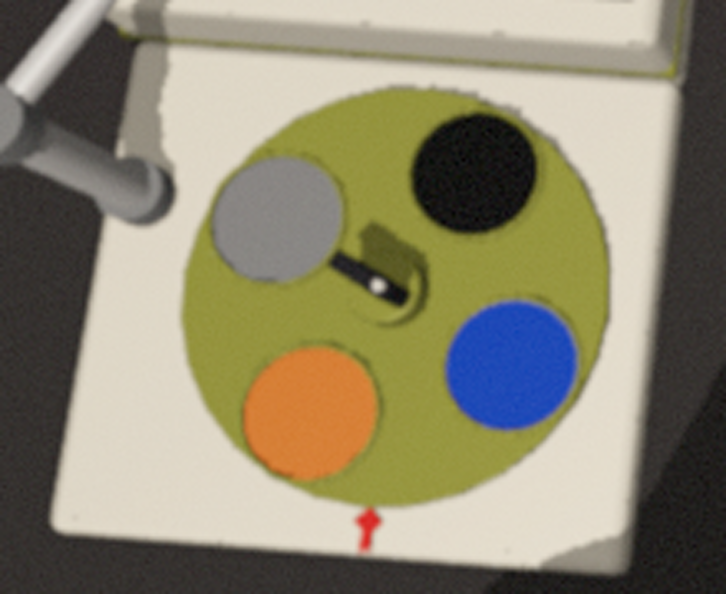

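The crop shows the arrow tip at top-view pixel (122,294) and the bar lying along the line to the blue pad. Axis (0.5705, 0.2366), carousel ≈ 1.09 rad, pointer ≈ (0.486, 0.2425). The grey, blue and orange pads agree on this geometry. Moving to a point above the bar.

>>> drive_tool(
  targets=[
    {"delta_pos": [0.77,-0.73,0],"rotation": [0,0,0]},
    {"delta_pos": [0.77,-0.73,0],"rotation": [0,0,0]},
    {"delta_pos": [0.77,-0.73,0],"rotation": [0,0,0]},
    {"delta_pos": [0.77,-0.73,0],"rotation": [0,0,0]},
    {"delta_pos": [0.77,-0.73,0],"rotation": [0,0,0]},
    {"delta_pos": [0.77,-0.73,0],"rotation": [0,0,0]},
    {"delta_pos": [0.77,-0.73,0],"rotation": [0,0,0]},
    {"delta_pos": [0.77,-0.73,0],"rotation": [0,0,0]},
  ],
)

```text
t: 1.1
tcp_pos: [0.4232, -0.1622, 0.2219]
ee_rot: [-0.0, 0.974, 0.225, -0.0]
contact_force: [0.8, -0.0, 0.2]
opening: 0.0916
grasp_force: 0.0
```

>>> drive_tool(
  targets=[
    {"delta_pos": [0.77,-0.73,0],"rotation": [0,0,0]},
    {"delta_pos": [0.77,-0.73,0],"rotation": [0,0,0]},
    {"delta_pos": [0.77,-0.73,0],"rotation": [0,0,0]},
    {"delta_pos": [0.77,-0.73,0],"rotation": [0,0,0]},
    {"delta_pos": [0.77,-0.73,0],"rotation": [0,0,0]},
    {"delta_pos": [0.77,-0.73,0],"rotation": [0,0,0]},
    {"delta_pos": [0.77,-0.73,0],"rotation": [0,0,0]},
    {"delta_pos": [0.77,-0.73,0],"rotation": [0,0,0]},
  ],
)

```text
t: 2.1
tcp_pos: [0.5716, 0.2355, 0.2216]
ee_rot: [0.0, 0.974, 0.226, -0.0]
contact_force: [0.7, -0.7, 0.4]
opening: 0.0913
grasp_force: 0.0
```

>>> drive_tool(
  targets=[
    {"delta_pos": [0,0,0],"rotation": [0,0,-0.94]},
    {"delta_pos": [0,0,0],"rotation": [0,0,-0.94]},
    {"delta_pos": [0,0,0],"rotation": [0,0,-0.94]},
    {"delta_pos": [0,0,0],"rotation": [0,0,-0.94]},
    {"delta_pos": [0,0,0],"rotation": [0,0,-0.94]},
    {"delta_pos": [0,0,0],"rotation": [0,0,-0.94]},
    {"delta_pos": [0,0,0],"rotation": [0,0,-0.94]},
    {"delta_pos": [0,0,0],"rotation": [0,0,0]},
    {"delta_pos": [0,0,0],"rotation": [0,0,0]},
  ],
)

```text
t: 3.22
tcp_pos: [0.5713, 0.2337, 0.2218]
ee_rot: [-0.0, 0.871, 0.491, -0.0]
contact_force: [0.0, -0.4, -0.4]
opening: 0.0913
grasp_force: 0.0
```

```bash
cat > w.py <<'E'
from h import *
import sys
s=sense();im=read_camera("wrist");cv2.imwrite(f"pics/{sys.argv[1]}.png",im[:,:,::-1]);C=cam("wrist",s)
y,Rt=yaw(s);print("t",s["t"],s["tcp_pos"].round(4),"yaw",y.round(2),"tilt",Rt[:2,2].round(4),"tips px",proj(C,s["tcp_pos"]))
E
python3 w.py w1
```

```text
t 3.225 [0.5713 0.2337 0.2218] yaw -31.15 tilt [-0.0003 -0.0001] tips px [318.37101082 292.50861719]
```

View pics/w1.png

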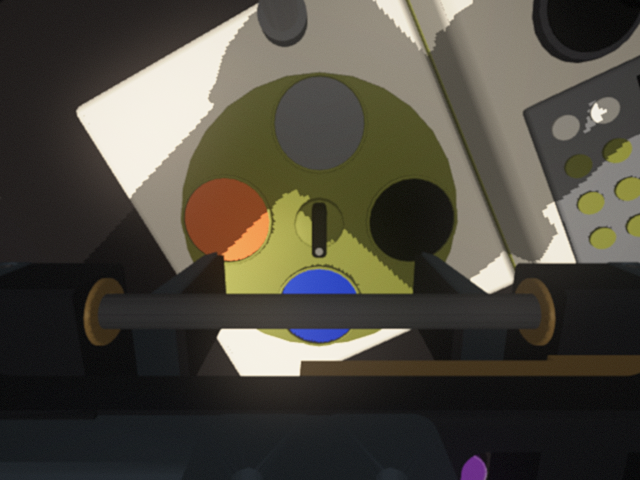

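The bar is vertical in the wrist image (319, 202–257), under the jaw centre. Lowering and gripping it.

>>> drive_tool(
  targets=[
    {"delta_pos": [0.04,-0.02,0.7],"rotation": [0,0,0]},
    {"delta_pos": [0,0,0.7],"rotation": [0,0,0]},
    {"delta_pos": [0,0,0.7],"rotation": [0,0,0]},
    {"delta_pos": [0,0,0.4],"rotation": [0,0,0]},
    {"delta_pos": [0,0,0.3],"rotation": [0,0,0]},
    {"delta_pos": [0,0,0],"rotation": [0,0,0]},
    {"delta_pos": [0,0,0],"rotation": [0,0,0]},
  ],
)

```text
t: 4.15
tcp_pos: [0.5721, 0.2362, 0.0827]
ee_rot: [0.0, 0.871, 0.492, 0.001]
contact_force: [0.0, -0.5, 0.8]
opening: 0.0912
grasp_force: 0.0
```

>>> drive_tool(
  grip=5,
  targets=[
    {"delta_pos": [0,0,0]},
    {"delta_pos": [0,0,0]},
    {"delta_pos": [0,0,0]},
    {"delta_pos": [0,0,0]},
    {"delta_pos": [0,0,0]},
    {"delta_pos": [0,0,0]},
    {"delta_pos": [0,0,0]},
    {"delta_pos": [0,0,0]},
    {"delta_pos": [0,0,0]},
  ],
)

```text
schema error: expected keys delta_pos, rotation
```

>>> drive_tool(
  grip=5,
  targets=[
    {"delta_pos": [0,0,0],"rotation": [0,0,0]},
    {"delta_pos": [0,0,0],"rotation": [0,0,0]},
    {"delta_pos": [0,0,0],"rotation": [0,0,0]},
    {"delta_pos": [0,0,0],"rotation": [0,0,0]},
    {"delta_pos": [0,0,0],"rotation": [0,0,0]},
    {"delta_pos": [0,0,0],"rotation": [0,0,0]},
    {"delta_pos": [0,0,0],"rotation": [0,0,0]},
    {"delta_pos": [0,0,0],"rotation": [0,0,0]},
  ],
)

```text
t: 5.15
tcp_pos: [0.5716, 0.236, 0.0819]
ee_rot: [-0.0, 0.871, 0.492, -0.0]
contact_force: [0.6, 0.0, 0.8]
opening: 0.0138
grasp_force: 0.0
```

>>> drive_tool(
  targets=[
    {"delta_pos": [0,0,0],"rotation": [0,0,0]},
    {"delta_pos": [0,0,0],"rotation": [0,0,0]},
    {"delta_pos": [0,0,0],"rotation": [0,0,0]},
  ],
)

```text
t: 5.52
tcp_pos: [0.5721, 0.2357, 0.0819]
ee_rot: [0.0, 0.871, 0.492, 0.0]
contact_force: [4.0, -2.9, -2.4]
opening: 0.0121
grasp_force: 30.0
```

>>> drive_tool(
  targets=[
    {"delta_pos": [0,0,0],"rotation": [0,0,0.5]},
    {"delta_pos": [0,0,0],"rotation": [0,0,0.9]},
    {"delta_pos": [0,0,0],"rotation": [0,0,1.0]},
    {"delta_pos": [0,0,0],"rotation": [0,0,1.0]},
    {"delta_pos": [0,0,0],"rotation": [0,0,1.0]},
    {"delta_pos": [0,0,0],"rotation": [0,0,1.0]},
    {"delta_pos": [0,0,0],"rotation": [0,0,1.0]},
    {"delta_pos": [0,0,0],"rotation": [0,0,1.0]},
  ],
)

```text
t: 6.52
tcp_pos: [0.5726, 0.2352, 0.0819]
ee_rot: [0.001, 0.982, 0.189, 0.001]
contact_force: [6.8, -8.0, -3.9]
opening: 0.0117
grasp_force: 30.0
```

>>> drive_tool(
  targets=[
    {"delta_pos": [0,0,0],"rotation": [0,0,1.0]},
    {"delta_pos": [0,0,0],"rotation": [0,0,1.0]},
    {"delta_pos": [0,0,0],"rotation": [0,0,1.0]},
    {"delta_pos": [0,0,0],"rotation": [0,0,1.0]},
    {"delta_pos": [0,0,0],"rotation": [0,0,0.6]},
    {"delta_pos": [0,0,0],"rotation": [0,0,0.5]},
    {"delta_pos": [0,0,0],"rotation": [0,0,0]},
    {"delta_pos": [0,0,0],"rotation": [0,0,0]},
    {"delta_pos": [0,0,0],"rotation": [0,0,0]},
  ],
)

```text
t: 7.65
tcp_pos: [0.5727, 0.2348, 0.082]
ee_rot: [0.001, 1.0, -0.031, 0.001]
contact_force: [7.8, -12.0, -2.9]
opening: 0.0117
grasp_force: 30.0
```

>>> drive_tool(
  grip=91,
  targets=[
    {"delta_pos": [0,0,0],"rotation": [0,0,0]},
    {"delta_pos": [0,0,0],"rotation": [0,0,0]},
    {"delta_pos": [0,0,0],"rotation": [0,0,0]},
    {"delta_pos": [0,0,0],"rotation": [0,0,0]},
    {"delta_pos": [0,0,0],"rotation": [0,0,0]},
    {"delta_pos": [0,0,-0.5],"rotation": [0,0,0]},
    {"delta_pos": [0,0,-1],"rotation": [0,0,0]},
    {"delta_pos": [0,0,-1],"rotation": [0,0,0]},
    {"delta_pos": [0,0,0],"rotation": [0,0,0]},
  ],
)

```text
t: 8.78
tcp_pos: [0.5735, 0.2366, 0.211]
ee_rot: [-0.001, 1.0, -0.031, 0.003]
contact_force: [-0.3, -0.2, -0.2]
opening: 0.0907
grasp_force: 0.0
```

```bash
python3 w.py w2
python3 - <<'E'
from h import *
T=read_camera("top");cv2.imwrite("pics/t2.png",T[:,:,::-1])
S=read_camera("side");cv2.imwrite("pics/s2.png",S[:,:,::-1])
for n,im in(("top",T),("side",S)):
  for k,lo,hi in(("blue",(108,150,40),(125,255,255)),("orange",(8,180,100),(16,255,255))):
    for c in blobs(im,lo,hi,60)[:6]:
        p=ray(cam(n),cen(c),.048)
        if abs(p[0]-.57)<.12 and abs(p[1]-.236)<.12: print(n,k,p.round(4),cv2.contourArea(c),np.degrees(np.arctan2(p[1]-.2366,p[0]-.5705)))
E
```

```text
t 8.775 [0.5735 0.2366 0.211 ] yaw -93.54 tilt [0.0067 0.0021] tips px [318.69319393 293.12180209]
top blue [0.4855 0.2414 0.048 ] 1122.5 176.76059994195762
top orange [0.5648 0.3228 0.048 ] 733.0 93.76279140745557
side blue [0.486  0.2397 0.048 ] 331.5 177.89598553433274
```

View pics/w2.png

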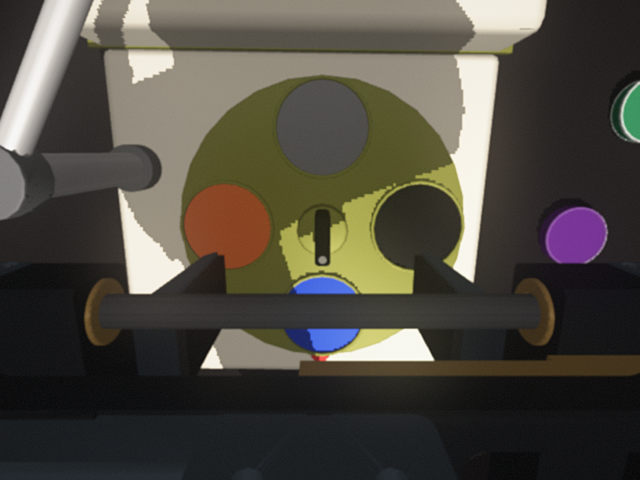

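The blue pad now stands at the arrow. It measures (0.4858, 0.241), within 2 mm of the pick-up point. Next is the yellow dish.

>>> drive_tool(
  targets=[
    {"delta_pos": [0.1,0.5,0],"rotation": [0,0,0]},
    {"delta_pos": [0.1,0.96,0],"rotation": [0,0,0]},
    {"delta_pos": [0.1,0.96,0],"rotation": [0,0,0]},
    {"delta_pos": [0.11,0.96,0],"rotation": [0,0,0]},
    {"delta_pos": [0.11,0.96,0],"rotation": [0,0,0]},
    {"delta_pos": [0.11,0.96,0],"rotation": [0,0,0]},
  ],
)

```text
t: 9.68
tcp_pos: [0.5859, -0.0319, 0.2054]
ee_rot: [-0.0, 1.0, -0.031, -0.001]
contact_force: [0.1, -0.0, 0.0]
opening: 0.091
grasp_force: 0.0
```

>>> drive_tool(
  targets=[
    {"delta_pos": [0.1,0.96,0],"rotation": [0,0,0]},
    {"delta_pos": [0.1,0.96,0],"rotation": [0,0,0]},
    {"delta_pos": [0.1,0.96,0],"rotation": [0,0,0]},
    {"delta_pos": [0.1,0.96,0],"rotation": [0,0,0]},
    {"delta_pos": [0.1,0.96,0],"rotation": [0,0,0]},
    {"delta_pos": [0.1,0.86,0],"rotation": [0,0,0]},
    {"delta_pos": [0,0,0],"rotation": [0,0,0]},
    {"delta_pos": [0,0,0],"rotation": [0,0,0]},
  ],
)

```text
t: 10.68
tcp_pos: [0.5985, -0.3141, 0.2055]
ee_rot: [-0.001, 1.0, -0.031, -0.001]
contact_force: [0.4, 0.9, -0.1]
opening: 0.0912
grasp_force: 0.0
```

```bash
cat > m.py <<'E'
# measure dish under the hand: python3 m.py colour picname ; prints the shift in tool units
from h import *
import sys
col={"yellow":((16,90,60),(30,255,255)),"red":((0,120,30),(7,255,255)),"white":((0,0,100),(180,60,255)),"green":((65,90,20),(90,255,255))}
s=sense();im=read_camera("wrist");cv2.imwrite(f"pics/{sys.argv[2]}.png",im[:,:,::-1]);C=cam("wrist",s)
y,Rt=yaw(s);print("t",s["t"],s["tcp_pos"].round(4),"yaw",y.round(2),"tilt",Rt[:2,2].round(4))
z=.012
for c in blobs(im,*col[sys.argv[1]],300):
    p=ray(C,cen(c),z)
    if np.linalg.norm((p-s["tcp_pos"])[:2])<.06:
        r=[np.linalg.norm(ray(C,q[0],z)-p) for q in c]
        d=Rt.T@(np.array([p[0],p[1],.013])-s["tcp_pos"])
        print(sys.argv[1],cen(c).round(0),p.round(4),"r",np.round([min(r),max(r)],4),"tool units to grip",(d/.05).round(3))
E
python3 m.py yellow y1
```

```text
t 10.675 [ 0.5985 -0.3141  0.2055] yaw -93.56 tilt [-0.0019  0.0015]
yellow [315. 184.] [ 0.6311 -0.3126  0.012 ] r [0.0102 0.0258] tool units to grip [ 0.655 -0.066  3.85 ]
```

View pics/y1.png

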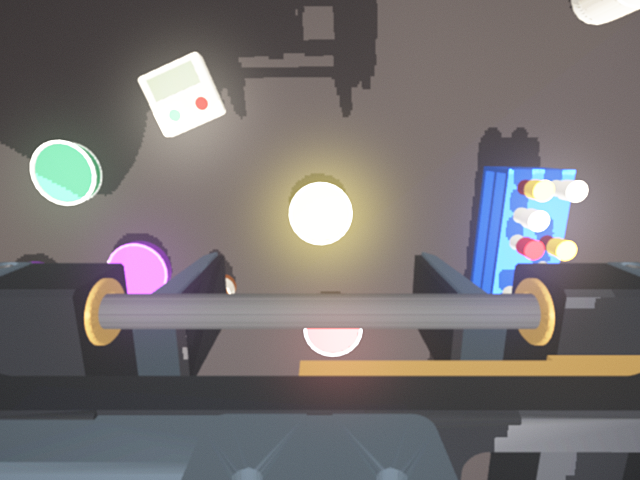

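Overexposed by the headlamp: the yellow dish shows white at (320,213), about 32 px in radius. I'll mask it by brightness.

```bash
cat > m.py <<'E'
# measure dish under the hand by its bright disc in image f (taken at current pose)
from h import *
import sys
s=sense();y,Rt=yaw(s);C=cam("wrist",s)
if sys.argv[1]=="new": im=read_camera("wrist");cv2.imwrite(f"pics/{sys.argv[2]}.png",im[:,:,::-1])
else: im=cv2.imread(f"pics/{sys.argv[2]}.png")[:,:,::-1].copy()
print("t",s["t"],s["tcp_pos"].round(4),"yaw",y.round(2),"tilt",Rt[:2,2].round(4))
x=np.zeros_like(im);x[110:290,235:400]=im[110:290,235:400]
for V in (170,200,230):
  for c in blobs(x,(0,0,V),(180,255,255),300):
    z=.014;p=ray(C,cen(c),z);r=[np.linalg.norm(ray(C,q[0],z)-p) for q in c]
    d=Rt.T@(np.array([p[0],p[1],.013])-s["tcp_pos"])
    print(V,cen(c).round(1),p.round(4),"r",np.round([min(r),max(r)],4),"tool units to grip",(d/.05).round(3))
E
python3 m.py old y1
```

```text
t 10.725 [ 0.5987 -0.3137  0.2059] yaw -93.51 tilt [-0.0015  0.0012]
170 [323.7 216.2] [ 0.6    -0.3184  0.014 ] r [0.0536 0.0596] tool units to grip [0.036 0.097 3.859]
200 [321.  213.9] [ 0.6024 -0.316   0.014 ] r [0.0308 0.0351] tool units to grip [0.082 0.045 3.859]
230 [320.2 213.2] [ 0.6032 -0.3153  0.014 ] r [0.0305 0.0319] tool units to grip [0.096 0.03  3.859]
```

>>> drive_tool(
  targets=[
    {"delta_pos": [0.08,0.025,0.8],"rotation": [0,0,0]},
    {"delta_pos": [0,0,0.8],"rotation": [0,0,0]},
    {"delta_pos": [0,0,0.8],"rotation": [0,0,0]},
    {"delta_pos": [0,0,0.7],"rotation": [0,0,0]},
    {"delta_pos": [0,0,0.45],"rotation": [0,0,0]},
    {"delta_pos": [0,0,0.27],"rotation": [0,0,0]},
    {"delta_pos": [0,0,0],"rotation": [0,0,0]},
    {"delta_pos": [0,0,0],"rotation": [0,0,0]},
    {"delta_pos": [0,0,0],"rotation": [0,0,0]},
  ],
)

```text
t: 11.85
tcp_pos: [0.6035, -0.3165, 0.017]
ee_rot: [0.0, 1.0, -0.031, 0.001]
contact_force: [-0.9, -0.4, -0.2]
opening: 0.0912
grasp_force: 0.0
```

>>> drive_tool(
  grip=50,
  targets=[
    {"delta_pos": [0,0,0],"rotation": [0,0,0]},
    {"delta_pos": [0,0,0],"rotation": [0,0,0]},
    {"delta_pos": [0,0,0],"rotation": [0,0,0]},
    {"delta_pos": [0,0,0],"rotation": [0,0,0]},
    {"delta_pos": [0,0,0],"rotation": [0,0,0]},
    {"delta_pos": [0,0,0],"rotation": [0,0,0]},
  ],
)

```text
t: 12.6
tcp_pos: [0.603, -0.3163, 0.0159]
ee_rot: [0.0, 1.0, -0.031, -0.0]
contact_force: [-1.1, -0.0, 0.3]
opening: 0.0587
grasp_force: 30.0
```

>>> drive_tool(
  targets=[
    {"delta_pos": [0,0,-0.3],"rotation": [0,0,0]},
    {"delta_pos": [0,0,-0.7],"rotation": [0,0,0]},
    {"delta_pos": [0,0,-0.8],"rotation": [0,0,0]},
    {"delta_pos": [0,0,-0.8],"rotation": [0,0,0]},
    {"delta_pos": [0,0,-0.4],"rotation": [0,0,0]},
    {"delta_pos": [-0.08,-0.29,0],"rotation": [0,0,0]},
    {"delta_pos": [-0.15,-0.55,0],"rotation": [0,0,0]},
    {"delta_pos": [-0.2,-0.75,0],"rotation": [0,0,0]},
    {"delta_pos": [-0.25,-0.9,0],"rotation": [0,0,0]},
    {"delta_pos": [-0.25,-0.9,0],"rotation": [0,0,0]},
    {"delta_pos": [-0.25,-0.9,0],"rotation": [0,0,0]},
    {"delta_pos": [-0.25,-0.9,0],"rotation": [0,0,0]},
  ],
)

```text
t: 14.1
tcp_pos: [0.546, -0.0506, 0.1652]
ee_rot: [-0.0, 1.0, -0.031, -0.001]
contact_force: [1.4, 0.3, -0.3]
opening: 0.0587
grasp_force: 30.0
```

>>> drive_tool(
  targets=[
    {"delta_pos": [-0.25,-0.9,0],"rotation": [0,0,0]},
    {"delta_pos": [-0.25,-0.9,0],"rotation": [0,0,0]},
    {"delta_pos": [-0.25,-0.9,0],"rotation": [0,0,0]},
    {"delta_pos": [-0.25,-0.9,0],"rotation": [0,0,0]},
    {"delta_pos": [-0.25,-0.9,0],"rotation": [0,0,0]},
    {"delta_pos": [-0.2,-0.75,0],"rotation": [0,0,0]},
    {"delta_pos": [-0.12,-0.4,0],"rotation": [0,0,0]},
    {"delta_pos": [-0.05,-0.15,0],"rotation": [0,0,0]},
    {"delta_pos": [0,0,0],"rotation": [0,0,0]},
    {"delta_pos": [0,0,0],"rotation": [0,0,0]},
  ],
)

```text
t: 15.35
tcp_pos: [0.4847, 0.2408, 0.1658]
ee_rot: [0.0, 1.0, -0.031, -0.0]
contact_force: [-0.9, 0.1, -1.0]
opening: 0.0585
grasp_force: 30.0
```

```bash
cat > g.py <<'E'
# held dish: shift in tool units of the TCP to seat
from h import *
import sys
s=sense();y,Rt=yaw(s)
print("t",s["t"],s["tcp_pos"].round(4),"yaw",y.round(2),"tilt",Rt[:2,2].round(4),"open",s["opening"],s["grasp_force"])
S=np.array([.4857,.2415,float(sys.argv[1])]);print("units to",S,(Rt.T@(S-s["tcp_pos"])/.05).round(3))
E
python3 g.py .0635; python3 -c "
from h import *
cv2.imwrite('pics/s3.png',read_camera('side')[40:340,150:550,::-1].repeat(2,0).repeat(2,1))"
```

```text
t 15.35 [0.4847 0.2408 0.1658] yaw -93.58 tilt [-0.0004 -0.0003] open 0.0585198154654007 29.999842643737793
units to [0.4857 0.2415 0.0635] [ 0.02  -0.015  2.045]
```

View pics/s3.png

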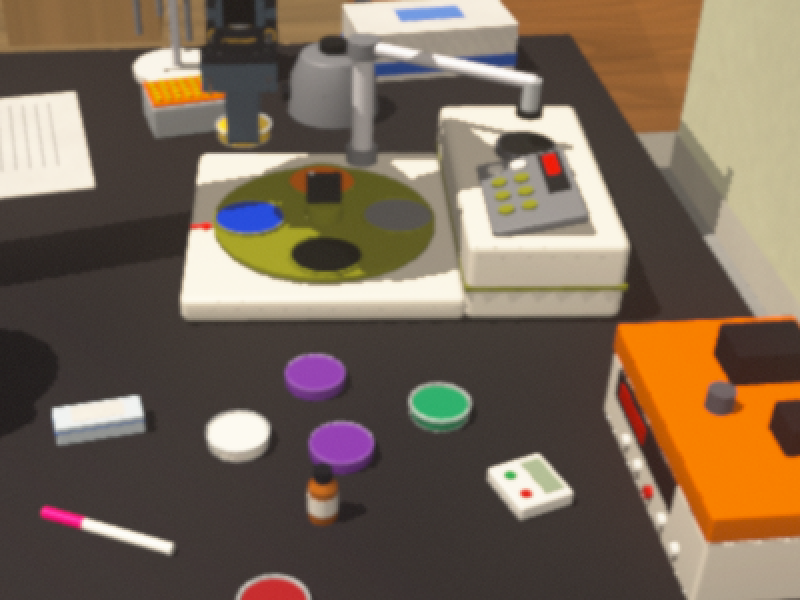

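The dish is held level, and the blue seat is at the arrow. Lowering it.

>>> drive_tool(
  targets=[
    {"delta_pos": [0.02,-0.015,0.4],"rotation": [0,0,0]},
    {"delta_pos": [0,0,0.6],"rotation": [0,0,0]},
    {"delta_pos": [0,0,0.5],"rotation": [0,0,0]},
    {"delta_pos": [0,0,0.3],"rotation": [0,0,0]},
    {"delta_pos": [0,0,0.1],"rotation": [0,0,0]},
    {"delta_pos": [0,0,0.06],"rotation": [0,0,0]},
    {"delta_pos": [0,0,0.04],"rotation": [0,0,0]},
    {"delta_pos": [0,0,0.02],"rotation": [0,0,0]},
    {"delta_pos": [0,0,0],"rotation": [0,0,0]},
    {"delta_pos": [0,0,0],"rotation": [0,0,0]},
  ],
)

```text
t: 16.65
tcp_pos: [0.4859, 0.2423, 0.0651]
ee_rot: [-0.0, 1.0, -0.031, 0.0]
contact_force: [-0.6, 1.0, -0.1]
opening: 0.0588
grasp_force: 30.0
```

>>> drive_tool(
  targets=[
    {"delta_pos": [0,0,0.02],"rotation": [0,0,0]},
    {"delta_pos": [0,0,0.02],"rotation": [0,0,0]},
    {"delta_pos": [0,0,0],"rotation": [0,0,0]},
    {"delta_pos": [0,0,0],"rotation": [0,0,0]},
  ],
)

```text
t: 17.15
tcp_pos: [0.4859, 0.2425, 0.0637]
ee_rot: [-0.0, 1.0, -0.031, 0.0]
contact_force: [-3.8, -0.3, 18.9]
opening: 0.059
grasp_force: 30.0
```

>>> drive_tool(
  grip=91,
  targets=[
    {"delta_pos": [0,0,0],"rotation": [0,0,0]},
    {"delta_pos": [0,0,0],"rotation": [0,0,0]},
    {"delta_pos": [0,0,0],"rotation": [0,0,0]},
    {"delta_pos": [0,0,0],"rotation": [0,0,0]},
    {"delta_pos": [0,0,-0.3],"rotation": [0,0,0]},
    {"delta_pos": [0,0,-0.8],"rotation": [0,0,0]},
    {"delta_pos": [0,0,-0.9],"rotation": [0,0,0]},
    {"delta_pos": [0,0,-0.8],"rotation": [0,0,0]},
    {"delta_pos": [0,0,0],"rotation": [0,0,0]},
    {"delta_pos": [0,0,0],"rotation": [0,0,0]},
  ],
)

```text
t: 18.4
tcp_pos: [0.4855, 0.2422, 0.2031]
ee_rot: [-0.0, 1.0, -0.031, 0.0]
contact_force: [-0.4, -0.3, -0.4]
opening: 0.0915
grasp_force: 0.0
```

```bash
cat > k.py <<'E'
# stack check: python3 k.py pic z ; hover image
from h import *
import sys
s=sense();y,Rt=yaw(s);C=cam("wrist",s);im=read_camera("wrist");cv2.imwrite(f"pics/{sys.argv[1]}.png",im[:,:,::-1]);z=float(sys.argv[2])
print("t",s["t"],s["tcp_pos"].round(4),"yaw",y.round(2),"tilt",Rt[:2,2].round(4), "expect px",proj(C,(.4857,.2415,z)).round(1),
 "r px",(proj(C,(.4857,.2715,z))-proj(C,(.4857,.2115,z))).round(1)/2)
W=np.array([.455,-.104,.17]);print("units to white hover",(Rt.T@(W-s["tcp_pos"])/.05).round(3))
E
python3 k.py k1 .063
```

```text
t 18.4 [0.4855 0.2422 0.2031] yaw -93.54 tilt [0.0001 0.    ] expect px [319.5 229.2] r px [-35.85   2.15]
units to white hover [-0.181  6.948  0.661]
```

View pics/k1.png

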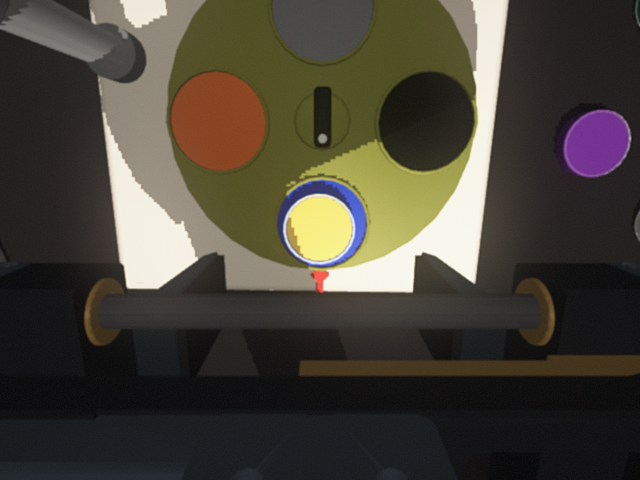

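The yellow dish sits in the blue pad at about (319,229), close to the expected (319.5,229). I'll check its offset from the pad's outline, and whether it sits inside the rim.

Run:
```python
from h import *
s=sense();C=cam("wrist",s);im=cv2.imread("pics/k1.png")[:,:,::-1].copy()
x=np.zeros_like(im);x[165:290,260:380]=im[165:290,260:380]
h=cv2.cvtColor(x,cv2.COLOR_RGB2HSV)
b=cv2.inRange(h,(105,120,40),(130,255,255));b=cv2.morphologyEx(b,cv2.MORPH_OPEN,np.ones((2,2)))
c=max(cv2.findContours(b,cv2.RETR_EXTERNAL,cv2.CHAIN_APPROX_NONE)[0],key=cv2.contourArea)
hull=cv2.convexHull(c)[:,0]
from scipy.optimize import least_squares
def fit(pts,z,r):
    P=np.array([ray(C,q,z)[:2] for q in pts]);c0=P.mean(0)
    f=least_squares(lambda v:np.linalg.norm(P-v,axis=1)-r,c0,loss="soft_l1",f_scale=.001);return f.x.round(4),np.abs(f.fun).mean().round(4)
print("pad",fit(hull,.048,.0385))
w=cv2.inRange(h,(0,0,180),(179,70,255))
yl=cv2.inRange(h,(20,60,80),(32,255,255));yl[:198]=0
ys=cv2.morphologyEx(w,cv2.MORPH_OPEN,np.ones((2,2)));
vv,uu=np.nonzero(w[190:266,275:362]);pts=np.c_[uu+275,vv+190];hh=cv2.convexHull(pts.astype(np.int32))[:,0];print("hull box",hh.min(0),hh.max(0))
print("dish",fit(hh,.063,.030),fit(hh,.061,.030))
```

```text
pad (array([0.4854, 0.2387]), np.float64(0.0004))
hull box [283 194] [361 265]
dish (array([0.4848, 0.2417]), np.float64(0.0018)) (array([0.4845, 0.2418]), np.float64(0.0019))
```

The offset is 3 mm, inside the tolerance. Next is the white dish.

>>> drive_tool(
  targets=[
    {"delta_pos": [-0.02,0.5,0],"rotation": [0,0,0]},
    {"delta_pos": [-0.02,0.9,0],"rotation": [0,0,0]},
    {"delta_pos": [-0.02,0.95,0],"rotation": [0,0,0]},
    {"delta_pos": [-0.02,0.95,0],"rotation": [0,0,0]},
    {"delta_pos": [-0.02,0.95,0],"rotation": [0,0,0]},
    {"delta_pos": [-0.02,0.95,0],"rotation": [0,0,0]},
    {"delta_pos": [0,0.9,0],"rotation": [0,0,0]},
    {"delta_pos": [0,0.6,0],"rotation": [0,0,0]},
    {"delta_pos": [0,0.2,0],"rotation": [0,0,0]},
    {"delta_pos": [0,0,0],"rotation": [0,0,0]},
    {"delta_pos": [0,0,0],"rotation": [0,0,0]},
  ],
)

```text
t: 19.82
tcp_pos: [0.4584, -0.1007, 0.2027]
ee_rot: [-0.0, 1.0, -0.03, -0.0]
contact_force: [-0.2, -0.3, 0.1]
opening: 0.0911
grasp_force: 0.0
```

```bash
python3 m.py new wh1
```

```text
t 19.825 [ 0.4584 -0.1007  0.2027] yaw -93.5 tilt [-0.0006  0.0004]
170 [320.1 217.1] [ 0.4597 -0.102   0.014 ] r [0.03   0.0313] tool units to grip [0.031 0.027 3.793]
170 [342.3 125.4] [ 0.5428 -0.1272  0.014 ] r [0.0185 0.0321] tool units to grip [1.721 0.428 3.792]
170 [243.1 137.9] [ 0.5374 -0.0362  0.014 ] r [0.0112 0.0276] tool units to grip [ 1.502 -1.383  3.793]
200 [320.  217.1] [ 0.4598 -0.102   0.014 ] r [0.0297 0.0311] tool units to grip [0.032 0.025 3.793]
200 [342.2 125.2] [ 0.5431 -0.1272  0.014 ] r [0.0186 0.0321] tool units to grip [1.725 0.428 3.792]
200 [243.  137.8] [ 0.5375 -0.0361  0.014 ] r [0.0106 0.0268] tool units to grip [ 1.504 -1.384  3.793]
230 [320.  217.1] [ 0.4597 -0.1019  0.014 ] r [0.0296 0.0308] tool units to grip [0.031 0.025 3.793]
230 [340.8 125.5] [ 0.5429 -0.1259  0.014 ] r [0.0175 0.0293] tool units to grip [1.72  0.402 3.792]
```

>>> drive_tool(
  targets=[
    {"delta_pos": [0.03,0.025,0.8],"rotation": [0,0,0]},
    {"delta_pos": [0,0,0.8],"rotation": [0,0,0]},
    {"delta_pos": [0,0,0.8],"rotation": [0,0,0]},
    {"delta_pos": [0,0,0.7],"rotation": [0,0,0]},
    {"delta_pos": [0,0,0.43],"rotation": [0,0,0]},
    {"delta_pos": [0,0,0.27],"rotation": [0,0,0]},
    {"delta_pos": [0,0,0],"rotation": [0,0,0]},
    {"delta_pos": [0,0,0],"rotation": [0,0,0]},
    {"delta_pos": [0,0,0],"rotation": [0,0,0]},
  ],
)

```text
t: 21.0
tcp_pos: [0.4604, -0.1031, 0.0137]
ee_rot: [0.0, 1.0, -0.031, 0.001]
contact_force: [0.3, 0.4, -1.3]
opening: 0.0913
grasp_force: 0.0
```

>>> drive_tool(
  grip=50,
  targets=[
    {"delta_pos": [0,0,0],"rotation": [0,0,0]},
    {"delta_pos": [0,0,0],"rotation": [0,0,0]},
    {"delta_pos": [0,0,0],"rotation": [0,0,0]},
    {"delta_pos": [0,0,0],"rotation": [0,0,0]},
    {"delta_pos": [0,0,0],"rotation": [0,0,0]},
    {"delta_pos": [0,0,0],"rotation": [0,0,0]},
  ],
)

```text
t: 21.75
tcp_pos: [0.4599, -0.103, 0.013]
ee_rot: [0.0, 1.0, -0.031, 0.0]
contact_force: [-0.4, -1.0, 2.5]
opening: 0.0587
grasp_force: 30.0
```

>>> drive_tool(
  targets=[
    {"delta_pos": [0,0,-0.3],"rotation": [0,0,0]},
    {"delta_pos": [0,0,-0.7],"rotation": [0,0,0]},
    {"delta_pos": [0,0,-0.8],"rotation": [0,0,0]},
    {"delta_pos": [0,0,-0.8],"rotation": [0,0,0]},
    {"delta_pos": [0,0,-0.5],"rotation": [0,0,0]},
    {"delta_pos": [0.01,-0.3,0],"rotation": [0,0,0]},
    {"delta_pos": [0.01,-0.6,0],"rotation": [0,0,0]},
    {"delta_pos": [0.01,-0.85,0],"rotation": [0,0,0]},
    {"delta_pos": [0.01,-0.9,0],"rotation": [0,0,0]},
    {"delta_pos": [0.01,-0.9,0],"rotation": [0,0,0]},
    {"delta_pos": [0.01,-0.9,0],"rotation": [0,0,0]},
    {"delta_pos": [0.01,-0.9,0],"rotation": [0,0,0]},
  ],
)

```text
t: 23.25
tcp_pos: [0.4789, 0.1658, 0.1666]
ee_rot: [0.0, 1.0, -0.031, -0.001]
contact_force: [1.3, -0.9, -0.2]
opening: 0.0589
grasp_force: 30.0
```

>>> drive_tool(
  targets=[
    {"delta_pos": [0.01,-0.8,0],"rotation": [0,0,0]},
    {"delta_pos": [0,-0.5,0],"rotation": [0,0,0]},
    {"delta_pos": [0,-0.26,0],"rotation": [0,0,0]},
    {"delta_pos": [0,0,0],"rotation": [0,0,0]},
    {"delta_pos": [0,0,0],"rotation": [0,0,0]},
  ],
)

```text
t: 23.88
tcp_pos: [0.485, 0.2408, 0.1676]
ee_rot: [0.0, 1.0, -0.031, -0.0]
contact_force: [-0.8, 0.1, 0.0]
opening: 0.0591
grasp_force: 30.0
```

```bash
python3 g.py .076
```

```text
t 23.875 [0.485  0.2408 0.1676] yaw -93.57 tilt [-0.0007 -0.0004] open 0.059073208167287006 29.99986857175827
units to [0.4857 0.2415 0.076 ] [ 0.015 -0.016  1.832]
```

>>> drive_tool(
  targets=[
    {"delta_pos": [0.01,0,0.4],"rotation": [0,0,0]},
    {"delta_pos": [0,0,0.6],"rotation": [0,0,0]},
    {"delta_pos": [0,0,0.4],"rotation": [0,0,0]},
    {"delta_pos": [0,0,0.2],"rotation": [0,0,0]},
    {"delta_pos": [0,0,0.1],"rotation": [0,0,0]},
    {"delta_pos": [0,0,0.06],"rotation": [0,0,0]},
    {"delta_pos": [0,0,0.03],"rotation": [0,0,0]},
    {"delta_pos": [0,0,0.02],"rotation": [0,0,0]},
    {"delta_pos": [0,0,0],"rotation": [0,0,0]},
    {"delta_pos": [0,0,0],"rotation": [0,0,0]},
  ],
)

```text
t: 25.12
tcp_pos: [0.4858, 0.2416, 0.0775]
ee_rot: [-0.0, 1.0, -0.031, 0.0]
contact_force: [-0.7, -0.5, -0.6]
opening: 0.0588
grasp_force: 30.0
```

>>> drive_tool(
  targets=[
    {"delta_pos": [0,0,0.02],"rotation": [0,0,0]},
    {"delta_pos": [0,0,0.01],"rotation": [0,0,0]},
    {"delta_pos": [0,0,0],"rotation": [0,0,0]},
    {"delta_pos": [0,0,0],"rotation": [0,0,0]},
  ],
)

```text
t: 25.62
tcp_pos: [0.4858, 0.2416, 0.076]
ee_rot: [-0.0, 1.0, -0.031, 0.0]
contact_force: [-0.2, -0.5, 2.5]
opening: 0.0589
grasp_force: 30.0
```

>>> drive_tool(
  grip=91,
  targets=[
    {"delta_pos": [0,0,0],"rotation": [0,0,0]},
    {"delta_pos": [0,0,0],"rotation": [0,0,0]},
    {"delta_pos": [0,0,0],"rotation": [0,0,0]},
    {"delta_pos": [0,0,0],"rotation": [0,0,0]},
    {"delta_pos": [0,0,-0.3],"rotation": [0,0,0]},
    {"delta_pos": [0,0,-0.8],"rotation": [0,0,0]},
    {"delta_pos": [0,0,-0.9],"rotation": [0,0,0]},
    {"delta_pos": [0,0,-0.5],"rotation": [0,0,0]},
    {"delta_pos": [0,0,0],"rotation": [0,0,0]},
    {"delta_pos": [0,0,0],"rotation": [0,0,0]},
  ],
)

```text
t: 26.88
tcp_pos: [0.4854, 0.2414, 0.2008]
ee_rot: [0.0, 1.0, -0.031, -0.0]
contact_force: [-0.3, 0.7, 0.7]
opening: 0.091
grasp_force: 0.0
```

```bash
python3 k.py k2 .078
python3 - <<'E'
from h import *
s=sense();C=cam("wrist",s);im=cv2.imread("pics/k2.png")[:,:,::-1].copy()
x=np.zeros_like(im);x[175:290,275:365]=im[175:290,275:365]
for V in(140,180,210):
    for c in blobs(x,(0,0,V),(179,60,255),200)[:2]:print(V,cen(c).round(1),ray(C,cen(c),.078).round(4),cv2.boundingRect(c))
E
```

```text
t 26.875 [0.4854 0.2414 0.2008] yaw -93.54 tilt [-0.0004 -0.0001] expect px [318.5 233.7] r px [-37.95   2.3 ]
units to white hover [-0.179  6.932  0.617]
140 [319.1 246.5] [0.475  0.2416 0.078 ] (275, 194, 90, 96)
180 [324.5 242. ] [0.4785 0.2371 0.078 ] (281, 194, 84, 96)
210 [320.8 230.5] [0.488  0.2395 0.078 ] (284, 195, 73, 72)
210 [343.9 277.3] [0.448  0.2232 0.078 ] (322, 264, 43, 26)
```

View pics/k2.png

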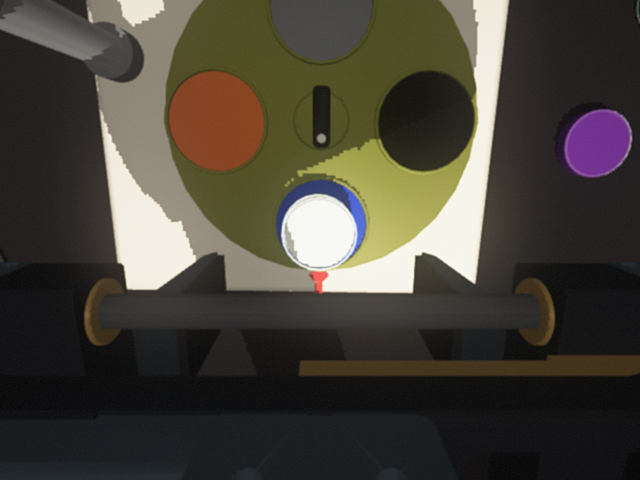

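The white dish stands at (319,232), as expected. Next is the green dish.

>>> drive_tool(
  targets=[
    {"delta_pos": [0.3,0.5,0],"rotation": [0,0,0]},
    {"delta_pos": [0.5,0.8,0],"rotation": [0,0,0]},
    {"delta_pos": [0.5,0.8,0],"rotation": [0,0,0]},
    {"delta_pos": [0.5,0.8,0],"rotation": [0,0,0]},
    {"delta_pos": [0.5,0.8,0],"rotation": [0,0,0]},
    {"delta_pos": [0.5,0.8,0],"rotation": [0,0,0]},
    {"delta_pos": [0.5,0.8,0],"rotation": [0,0,0]},
    {"delta_pos": [0.3,0.5,0],"rotation": [0,0,0]},
    {"delta_pos": [0.19,0.3,0],"rotation": [0,0,0]},
    {"delta_pos": [0,0,0],"rotation": [0,0,0]},
    {"delta_pos": [0,0,0],"rotation": [0,0,0]},
  ],
)

```text
t: 28.3
tcp_pos: [0.6555, -0.0735, 0.2006]
ee_rot: [-0.0, 1.0, -0.031, -0.0]
contact_force: [-0.4, 0.9, -0.3]
opening: 0.0906
grasp_force: 0.0
```

```bash
python3 m.py new gr1
```

```text
t 28.3 [ 0.6555 -0.0735  0.2006] yaw -93.5 tilt [-0.0008  0.0004]
170 [321.1 217.4] [ 0.6569 -0.0759  0.014 ] r [0.0301 0.0315] tool units to grip [0.033 0.047 3.753]
200 [321.2 217.3] [ 0.6569 -0.0759  0.014 ] r [0.0297 0.0312] tool units to grip [0.034 0.048 3.753]
230 [321.1 217.4] [ 0.6568 -0.0759  0.014 ] r [0.0297 0.031 ] tool units to grip [0.032 0.047 3.753]
```

>>> drive_tool(
  targets=[
    {"delta_pos": [0.03,0.04,0.8],"rotation": [0,0,0]},
    {"delta_pos": [0,0,0.8],"rotation": [0,0,0]},
    {"delta_pos": [0,0,0.8],"rotation": [0,0,0]},
    {"delta_pos": [0,0,0.7],"rotation": [0,0,0]},
    {"delta_pos": [0,0,0.4],"rotation": [0,0,0]},
    {"delta_pos": [0,0,0.26],"rotation": [0,0,0]},
    {"delta_pos": [0,0,0],"rotation": [0,0,0]},
    {"delta_pos": [0,0,0],"rotation": [0,0,0]},
    {"delta_pos": [0,0,0],"rotation": [0,0,0]},
  ],
)

```text
t: 29.48
tcp_pos: [0.658, -0.0768, 0.0139]
ee_rot: [0.0, 1.0, -0.031, 0.001]
contact_force: [-0.4, 0.1, 0.7]
opening: 0.0909
grasp_force: 0.0
```

>>> drive_tool(
  grip=50,
  targets=[
    {"delta_pos": [0,0,0],"rotation": [0,0,0]},
    {"delta_pos": [0,0,0],"rotation": [0,0,0]},
    {"delta_pos": [0,0,0],"rotation": [0,0,0]},
    {"delta_pos": [0,0,0],"rotation": [0,0,0]},
    {"delta_pos": [0,0,0],"rotation": [0,0,0]},
    {"delta_pos": [0,0,0],"rotation": [0,0,0]},
  ],
)

```text
t: 30.22
tcp_pos: [0.6574, -0.0767, 0.013]
ee_rot: [0.0, 1.0, -0.031, 0.0]
contact_force: [-0.6, -0.5, 1.3]
opening: 0.0591
grasp_force: 30.0
```

>>> drive_tool(
  targets=[
    {"delta_pos": [0,0,-0.3],"rotation": [0,0,0]},
    {"delta_pos": [0,0,-0.7],"rotation": [0,0,0]},
    {"delta_pos": [0,0,-0.8],"rotation": [0,0,0]},
    {"delta_pos": [0,0,-0.8],"rotation": [0,0,0]},
    {"delta_pos": [0,0,-0.5],"rotation": [0,0,0]},
    {"delta_pos": [-0.2,-0.32,0],"rotation": [0,0,0]},
    {"delta_pos": [-0.4,-0.64,0],"rotation": [0,0,0]},
    {"delta_pos": [-0.5,-0.8,0],"rotation": [0,0,0]},
    {"delta_pos": [-0.5,-0.8,0],"rotation": [0,0,0]},
    {"delta_pos": [-0.5,-0.8,0],"rotation": [0,0,0]},
    {"delta_pos": [-0.5,-0.8,0],"rotation": [0,0,0]},
    {"delta_pos": [-0.5,-0.8,0],"rotation": [0,0,0]},
  ],
)

```text
t: 31.72
tcp_pos: [0.516, 0.182, 0.1675]
ee_rot: [0.0, 1.0, -0.031, -0.001]
contact_force: [0.3, 1.0, 0.0]
opening: 0.0587
grasp_force: 30.0
```

>>> drive_tool(
  targets=[
    {"delta_pos": [-0.4,-0.64,0],"rotation": [0,0,0]},
    {"delta_pos": [-0.2,-0.32,0],"rotation": [0,0,0]},
    {"delta_pos": [-0.12,-0.2,0],"rotation": [0,0,0]},
    {"delta_pos": [0,0,0],"rotation": [0,0,0]},
    {"delta_pos": [0,0,0],"rotation": [0,0,0]},
    {"delta_pos": [0,0,0],"rotation": [0,0,0]},
  ],
)

```text
t: 32.48
tcp_pos: [0.4861, 0.2399, 0.1679]
ee_rot: [0.0, 1.0, -0.031, 0.0]
contact_force: [-0.1, -0.2, -0.9]
opening: 0.0591
grasp_force: 30.0
```

```bash
python3 g.py .091
```

```text
t 32.475 [0.4861 0.2399 0.1679] yaw -93.6 tilt [ 0. -0.] open 0.05911129896876311 29.99983638525009
units to [0.4857 0.2415 0.091 ] [-0.011 -0.032  1.538]
```

>>> drive_tool(
  targets=[
    {"delta_pos": [-0.01,-0.02,0.4],"rotation": [0,0,0]},
    {"delta_pos": [0,0,0.5],"rotation": [0,0,0]},
    {"delta_pos": [0,0,0.3],"rotation": [0,0,0]},
    {"delta_pos": [0,0,0.14],"rotation": [0,0,0]},
    {"delta_pos": [0,0,0.1],"rotation": [0,0,0]},
    {"delta_pos": [0,0,0.05],"rotation": [0,0,0]},
    {"delta_pos": [0,0,0.02],"rotation": [0,0,0]},
    {"delta_pos": [0,0,0.01],"rotation": [0,0,0]},
    {"delta_pos": [0,0,0],"rotation": [0,0,0]},
    {"delta_pos": [0,0,0],"rotation": [0,0,0]},
  ],
)

```text
t: 33.72
tcp_pos: [0.4853, 0.2416, 0.092]
ee_rot: [-0.0, 1.0, -0.031, 0.0]
contact_force: [-0.4, 0.0, -0.6]
opening: 0.0592
grasp_force: 30.0
```

>>> drive_tool(
  targets=[
    {"delta_pos": [0,0,0.02],"rotation": [0,0,0]},
    {"delta_pos": [0,0,0.01],"rotation": [0,0,0]},
    {"delta_pos": [0,0,0],"rotation": [0,0,0]},
    {"delta_pos": [0,0,0],"rotation": [0,0,0]},
  ],
)

```text
t: 34.22
tcp_pos: [0.4853, 0.2416, 0.0908]
ee_rot: [-0.0, 1.0, -0.031, 0.0]
contact_force: [-2.0, -0.3, 9.0]
opening: 0.0591
grasp_force: 30.0
```

>>> drive_tool(
  grip=91,
  targets=[
    {"delta_pos": [0,0,0],"rotation": [0,0,0]},
    {"delta_pos": [0,0,0],"rotation": [0,0,0]},
    {"delta_pos": [0,0,0],"rotation": [0,0,0]},
    {"delta_pos": [0,0,0],"rotation": [0,0,0]},
    {"delta_pos": [0,0,-0.3],"rotation": [0,0,0]},
    {"delta_pos": [0,0,-0.8],"rotation": [0,0,0]},
    {"delta_pos": [0,0,-0.7],"rotation": [0,0,0]},
    {"delta_pos": [0,0,-0.4],"rotation": [0,0,0]},
    {"delta_pos": [0,0,0],"rotation": [0,0,0]},
    {"delta_pos": [0.04,0.5,0],"rotation": [0,0,0]},
  ],
)

```text
t: 35.48
tcp_pos: [0.4855, 0.2171, 0.2004]
ee_rot: [-0.0, 1.0, -0.03, 0.0]
contact_force: [0.6, -1.3, 0.7]
opening: 0.0909
grasp_force: 0.0
```

>>> drive_tool(
  targets=[
    {"delta_pos": [0.05,0.95,0],"rotation": [0,0,0]},
    {"delta_pos": [0.05,0.95,0],"rotation": [0,0,0]},
    {"delta_pos": [0.05,0.95,0],"rotation": [0,0,0]},
    {"delta_pos": [0.05,0.95,0],"rotation": [0,0,0]},
    {"delta_pos": [0.05,0.95,0],"rotation": [0,0,0]},
    {"delta_pos": [0.05,0.95,0],"rotation": [0,0,0]},
    {"delta_pos": [0.05,0.95,0],"rotation": [0,0,0]},
    {"delta_pos": [0.05,0.95,0],"rotation": [0,0,0]},
    {"delta_pos": [0.05,0.95,0],"rotation": [0,0,0]},
    {"delta_pos": [0.05,0.95,0],"rotation": [0,0,0]},
    {"delta_pos": [0.05,0.8,0],"rotation": [0,0,0]},
    {"delta_pos": [0,0.4,0],"rotation": [0,0,0]},
  ],
)

```text
t: 36.98
tcp_pos: [0.4796, -0.3208, 0.1998]
ee_rot: [-0.0, 0.999, -0.032, -0.0]
contact_force: [-0.4, -0.1, 0.1]
opening: 0.091
grasp_force: 0.0
```

>>> drive_tool(
  targets=[
    {"delta_pos": [0,0,0],"rotation": [0,0,0]},
    {"delta_pos": [0,0,0],"rotation": [0,0,0]},
    {"delta_pos": [0,0,0],"rotation": [0,0,0]},
  ],
)

```text
t: 37.35
tcp_pos: [0.4802, -0.318, 0.2004]
ee_rot: [-0.0, 1.0, -0.03, -0.0]
contact_force: [-0.4, -0.5, 0.8]
opening: 0.0907
grasp_force: 0.0
```

```bash
python3 m.py new re1; python3 -c "
from h import *
T=read_camera('top')
cv2.imwrite('pics/t5.png',T[140:320,10:410,::-1].repeat(2,0).repeat(2,1))"
```

```text
t 37.35 [ 0.4802 -0.318   0.2004] yaw -93.47 tilt [-0.0002  0.0004]
170 [327.  223.3] [ 0.4756 -0.3256  0.014 ] r [0.0476 0.0515] tool units to grip [-0.081  0.159  3.749]
200 [322.  219.1] [ 0.48  -0.321  0.014] r [0.0307 0.0322] tool units to grip [1.000e-03 6.300e-02 3.749e+00]
230 [322. 219.] [ 0.48  -0.321  0.014] r [0.0304 0.0318] tool units to grip [2.000e-03 6.300e-02 3.749e+00]
```

View pics/t5.png

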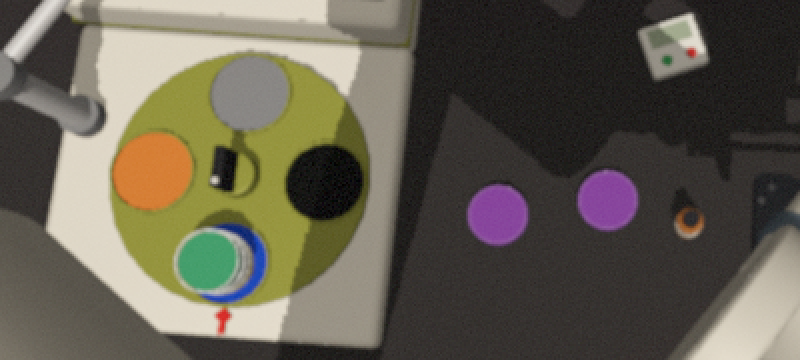

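The green dish lies on top of the stack at crop pixel (207,260). The lean to the left is parallax. Gripping the red dish.

>>> drive_tool(
  targets=[
    {"delta_pos": [0,0.05,0.8],"rotation": [0,0,0]},
    {"delta_pos": [0,0,0.8],"rotation": [0,0,0]},
    {"delta_pos": [0,0,0.8],"rotation": [0,0,0]},
    {"delta_pos": [0,0,0.7],"rotation": [0,0,0]},
    {"delta_pos": [0,0,0.4],"rotation": [0,0,0]},
    {"delta_pos": [0,0,0.26],"rotation": [0,0,0]},
    {"delta_pos": [0,0,0],"rotation": [0,0,0]},
    {"delta_pos": [0,0,0],"rotation": [0,0,0]},
    {"delta_pos": [0,0,0],"rotation": [0,0,0]},
  ],
)

```text
t: 38.58
tcp_pos: [0.4804, -0.322, 0.0133]
ee_rot: [0.0, 1.0, -0.031, 0.001]
contact_force: [-0.0, 0.0, 0.2]
opening: 0.0911
grasp_force: 0.0
```

>>> drive_tool(
  grip=50,
  targets=[
    {"delta_pos": [0,0,0],"rotation": [0,0,0]},
    {"delta_pos": [0,0,0],"rotation": [0,0,0]},
    {"delta_pos": [0,0,0],"rotation": [0,0,0]},
    {"delta_pos": [0,0,0],"rotation": [0,0,0]},
    {"delta_pos": [0,0,0],"rotation": [0,0,0]},
    {"delta_pos": [0,0,0],"rotation": [0,0,0]},
  ],
)

```text
t: 39.33
tcp_pos: [0.4799, -0.3217, 0.0125]
ee_rot: [0.0, 1.0, -0.031, 0.0]
contact_force: [0.8, -0.3, 1.8]
opening: 0.0592
grasp_force: 30.0
```

>>> drive_tool(
  targets=[
    {"delta_pos": [0,0,-0.3],"rotation": [0,0,0]},
    {"delta_pos": [0,0,-0.7],"rotation": [0,0,0]},
    {"delta_pos": [0,0,-0.8],"rotation": [0,0,0]},
    {"delta_pos": [0,0,-0.8],"rotation": [0,0,0]},
    {"delta_pos": [0,0,-0.6],"rotation": [0,0,0]},
    {"delta_pos": [-0.02,-0.3,0],"rotation": [0,0,0]},
    {"delta_pos": [-0.03,-0.6,0],"rotation": [0,0,0]},
    {"delta_pos": [-0.05,-0.9,0],"rotation": [0,0,0]},
    {"delta_pos": [-0.05,-0.9,0],"rotation": [0,0,0]},
    {"delta_pos": [-0.05,-0.9,0],"rotation": [0,0,0]},
    {"delta_pos": [-0.05,-0.9,0],"rotation": [0,0,0]},
    {"delta_pos": [-0.05,-0.9,0],"rotation": [0,0,0]},
  ],
)

```text
t: 40.83
tcp_pos: [0.4808, -0.0493, 0.1723]
ee_rot: [-0.0, 1.0, -0.031, -0.0]
contact_force: [1.2, -1.0, 0.2]
opening: 0.0587
grasp_force: 30.0
```

>>> drive_tool(
  targets=[
    {"delta_pos": [-0.05,-0.9,0],"rotation": [0,0,0]},
    {"delta_pos": [-0.05,-0.9,0],"rotation": [0,0,0]},
    {"delta_pos": [-0.05,-0.9,0],"rotation": [0,0,0]},
    {"delta_pos": [-0.05,-0.9,0],"rotation": [0,0,0]},
    {"delta_pos": [-0.05,-0.9,0],"rotation": [0,0,0]},
    {"delta_pos": [-0.03,-0.7,0],"rotation": [0,0,0]},
    {"delta_pos": [0,-0.4,0],"rotation": [0,0,0]},
    {"delta_pos": [0,-0.24,0],"rotation": [0,0,0]},
    {"delta_pos": [0,0,0],"rotation": [0,0,0]},
    {"delta_pos": [0,0,0],"rotation": [0,0,0]},
    {"delta_pos": [0,0,0],"rotation": [0,0,0]},
  ],
)

```text
t: 42.2
tcp_pos: [0.4858, 0.2403, 0.1724]
ee_rot: [0.0, 1.0, -0.031, -0.0]
contact_force: [-0.3, 0.0, -0.1]
opening: 0.0589
grasp_force: 30.0
```

```bash
python3 g.py .1055
```

```text
t 42.2 [0.4858 0.2403 0.1724] yaw -93.6 tilt [-0.0001 -0.0002] open 0.05891997422050786 29.99985784292221
units to [0.4857 0.2415 0.1055] [-0.003 -0.025  1.339]
```

>>> drive_tool(
  targets=[
    {"delta_pos": [0,-0.015,0.4],"rotation": [0,0,0]},
    {"delta_pos": [0,0,0.4],"rotation": [0,0,0]},
    {"delta_pos": [0,0,0.25],"rotation": [0,0,0]},
    {"delta_pos": [0,0,0.14],"rotation": [0,0,0]},
    {"delta_pos": [0,0,0.08],"rotation": [0,0,0]},
    {"delta_pos": [0,0,0.03],"rotation": [0,0,0]},
    {"delta_pos": [0,0,0.02],"rotation": [0,0,0]},
    {"delta_pos": [0,0,0],"rotation": [0,0,0]},
    {"delta_pos": [0,0,0],"rotation": [0,0,0]},
  ],
)

```text
t: 43.32
tcp_pos: [0.4859, 0.2419, 0.1066]
ee_rot: [-0.0, 1.0, -0.031, 0.0]
contact_force: [0.6, 0.3, -0.5]
opening: 0.0591
grasp_force: 30.0
```

>>> drive_tool(
  targets=[
    {"delta_pos": [0,0,0.02],"rotation": [0,0,0]},
    {"delta_pos": [0,0,0.01],"rotation": [0,0,0]},
    {"delta_pos": [0,0,0],"rotation": [0,0,0]},
    {"delta_pos": [0,0,0],"rotation": [0,0,0]},
  ],
)

```text
t: 43.82
tcp_pos: [0.4859, 0.2419, 0.1054]
ee_rot: [-0.0, 1.0, -0.031, 0.0]
contact_force: [-2.7, -0.7, 8.3]
opening: 0.0587
grasp_force: 30.0
```

Contact, so I release, rise, and move aside toward −y for the top and side cameras.

>>> drive_tool(
  grip=91,
  targets=[
    {"delta_pos": [0,0,0],"rotation": [0,0,0]},
    {"delta_pos": [0,0,0],"rotation": [0,0,0]},
    {"delta_pos": [0,0,0],"rotation": [0,0,0]},
    {"delta_pos": [0,0,0],"rotation": [0,0,0]},
    {"delta_pos": [0,0,-0.3],"rotation": [0,0,0]},
    {"delta_pos": [0,0,-0.8],"rotation": [0,0,0]},
    {"delta_pos": [0,0,-0.6],"rotation": [0,0,0]},
    {"delta_pos": [0,0,-0.3],"rotation": [0,0,0]},
    {"delta_pos": [0,0,0],"rotation": [0,0,0]},
  ],
)

```text
t: 44.95
tcp_pos: [0.4861, 0.242, 0.2058]
ee_rot: [-0.0, 1.0, -0.031, 0.001]
contact_force: [0.8, -0.6, 0.2]
opening: 0.0909
grasp_force: 0.0
```

>>> drive_tool(
  targets=[
    {"delta_pos": [0,0.5,0],"rotation": [0,0,0]},
    {"delta_pos": [0,0.9,0],"rotation": [0,0,0]},
    {"delta_pos": [0,0.9,0],"rotation": [0,0,0]},
    {"delta_pos": [0,0.9,0],"rotation": [0,0,0]},
    {"delta_pos": [0,0.9,0],"rotation": [0,0,0]},
    {"delta_pos": [0,0.9,0],"rotation": [0,0,0]},
    {"delta_pos": [0,0.9,0],"rotation": [0,0,0]},
    {"delta_pos": [0,0.9,0],"rotation": [0,0,0]},
    {"delta_pos": [0,0.9,0],"rotation": [0,0,0]},
    {"delta_pos": [0,0.5,0],"rotation": [0,0,0]},
    {"delta_pos": [0,0,0],"rotation": [0,0,0]},
  ],
)

```text
t: 46.32
tcp_pos: [0.4598, -0.1686, 0.2037]
ee_rot: [-0.0, 0.999, -0.032, -0.001]
contact_force: [-1.0, 0.9, -0.8]
opening: 0.0912
grasp_force: 0.0
```

```bash
python3 -c "
from h import *
T=read_camera('top');S=read_camera('side')
for n,im in(('top',T),('side',S)):
  for k,z,lo,hi in(('red',.105,(0,120,40),(6,255,255)),('blue',.048,(108,120,40),(125,255,255))):
    for c in blobs(im,lo,hi,40):
      p=ray(cam(n),cen(c),z)
      if abs(p[0]-.485)<.04 and abs(p[1]-.24)<.05: print(n,k,p.round(4),cv2.boundingRect(c))
a=T[190:310,40:200,::-1];b=S[90:210,200:360,::-1]
cv2.imwrite('pics/end.png',cv2.resize(np.hstack([a,b]),None,fx=2.5,fy=2.5,interpolation=cv2.INTER_CUBIC));print(sense()['t'])"
```

```text
top red [0.4846 0.2437 0.105 ] (96, 255, 28, 28)
top blue [0.4851 0.2292 0.048 ] (117, 252, 26, 39)
46.425
```

View pics/end.png

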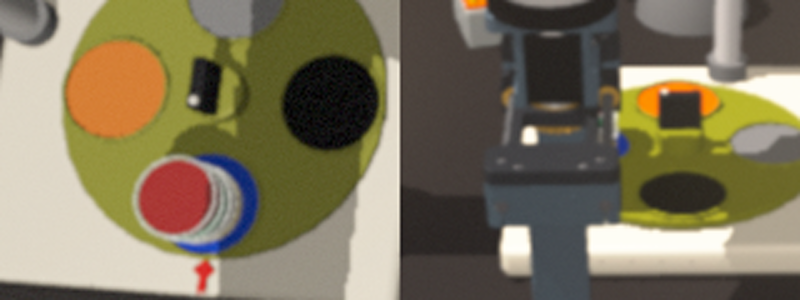

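The top view shows a regular stack with red on top at (0.485, 0.244), about 2–5 mm from the seat's centre, with the seat at the arrow. The arm is clear, so I hand in.

```bash
python3 -c "
from station import *
print(close_job())"
```

```text
the job is handed in; nothing more can be done
None
```

The job is handed in at about 46 s: the blue seat stands at the pointer with yellow, white, green and red stacked in it from bottom to top. My last top-camera check put the red dish about 2–5 mm from the seat's centre. The side view was blocked by the arm, and the judge returned no verdict.

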